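# Take the depth to the steaming plate with a depth gauge

## Robot

A 6-joint arm with a two-finger parallel gripper is mounted at the origin on the work surface. World frame = base frame: x ahead of the robot, y to its left, z up, the work surface at z = 0. Lengths are in m, angles in rad, forces in N, time in s.
With the tool pointing down it reaches from about 0.425 to 0.95 m from the base axis. Payload 3.5 kg.
Tool frame: the origin (TCP) lies between the finger pads; the fingertips stand 22 mm ahead of it and the grasp point (between the pads) lies 3 mm ahead of it (ctrl.nose_length is the z of the fingertips in the tool frame, in m); z points along the fingers, y is the line along which they close (so a half turn about z gives the same grasp; the last joint's range is limited). The gripper opens to 85 mm and grips with 20 to 120 N. Pads are 22 mm wide; open, the fingers measure 114 mm over their backs; the gripper's body (76 mm by 85 mm) begins 54 mm behind the grasp point. The pads swing forward as they close: fully open they stand 13 mm farther back than shut.
Start: joints at [-1.404, 0.286, 1.577, -0, 1.279, -0.15], TCP at [0.21, -0.641, 0.253] pointing down, gripper open.
Joint ranges: [-2.77, 2.77], [-0.9, 2.22], [0.21, 2.48], [-1.53, 4.67], [0.24, 2.81], [-2.84, 2.84]. Speed limits (rad/s): [2.79, 2.79, 3.14, 3.14, 3.14, 3.14].

## Interface

Orientations are given as a unit quaternion [x, y, z, w].
In Python, from plant import ctrl gives the robot as it stands. The module is installed in compiled form; this text tells all that it offers.
- The arm moves only by the tool send_rows, never from a script. Its argument "rows" is text: rows parted by semicolons, each of 7 numbers parted by spaces: the turn, a rotation vector about the tool's x, y, z in fractions of the full range, 1 being 120 degrees, then the shift along the tool's x, y, z in a scale on which 1.0 is 800 mm, then the opening, from -1 (shut) to 1 (fully open). A call has 1 to 8 rows; each row is the pose to reach, as a shift and turn from the pose commanded when the call began, along the tool's axes at that moment; what a row does not reach only later rows make up. A row lasts 1/8 s, in which the tool goes at most 62.5 mm and 10.7 degrees, less where a joint would pass 70% of its speed; a pose out of reach is approached as far as the arm can. A call with a gripper value outside its range is refused whole. The fingers move at their own pace and stop on an object; "grip_force" is the grip in N (left out, the last holds). Time passes only in rows, so rows that repeat a pose let the fingers close. It gives the time, the measured TCP pose, the force, the opening and the grip force at its end, in the units of the state.
- ctrl.get_state(): the state, without advancing time (a new reading comes with each control period).
- ctrl.read_camera(name): name is "side" or "top" or "wrist"; returns a dict with "color" (480x640x3 uint8, red, green, blue), "fx", "fy", "cx", "cy" (pixels), "D" ([k1, k2, p1, p2, k3] as OpenCV has them; the pictures are not rectified), "extrinsics" (4x4, takes a point from world to camera coordinates). Camera axes: x right, y down, z forward; pixel columns grow to the right and rows downward; lengths in m; the calibration is good to about 2 mm. A picture is of the moment at which its call begins. There is no depth.
- ctrl.sign_off(): hands the job in; it is judged then, once.
Trained networks look in a picture, given as the dict that the camera call returned (one of the last four; its "shot" number tells which), for a name from the list of things; names that differ only in an ending like _2 or _b are one class to them, and where a whole thing is asked for, a point or a joint stands for the part that bears it (a point fixed in the world has none). Each returns a list of dicts, best first, with "p" (0 to 1); they miss things now and then, are a little off and sometimes report something else, mostly with a low value. They report only what shows in the picture. A call takes as long as a camera call. They do not tell look-alikes from the thing itself.
- ctrl.look_for(picture, target): "position" ([x, y, z] in m, in the coordinates of the camera as it stood for that picture, good to about 4 mm: the middle of the surface that is visible of it).
The state is a dict: "time": time; "qpos": joint angles; "dq": joint speeds; "joint_efforts": joint torques, N m; "eef_pos": TCP position; "tcp_rot": TCP orientation; "contact_force": force on the tool from outside, world axes, zero at the start; "wrist_torque": the same for the moment, N m; "opening": opening from 0.0 (shut) to 1.0 (fully open); "finger_force": force on a finger pad.
Only numpy, scipy, OpenCV 4.12 (cv2) and the standard library are available. Lean on these libraries where they do the work, as an engineer would, in place of code of your own. Each camera call takes 0.05 s, during which the arm holds its last target. There are 200 camera calls.

## Task

Stand the depth gauge across the middle of the cooking pot, both ends on the rim. Push its rod down gently until the red foot bears on the steaming plate inside, its spring pressed in by 1 to 3 mm and no more, then flip the gauge's red lever fully down to lock the rod there. Leave the gauge standing locked on the pot with the foot still pressing on the plate, and leave the other things on the counter alone.

Things in the scene. Friction and masses are not known exactly. Their poses are not given: they have to be found in the camera images.
- gauge: Depth gauge, loose, about 0.6 kg. Blue bridge 240 mm long (its x), 36 mm wide, top at z = 20 mm, on black end pads 78 to 120 mm either side of the middle; aluminium head 40 x 36 mm up to z = 46 mm. Origin: middle of the pads' underside, on the rod's axis, z up. Starts flat on the counter, rod fully up, so lifting the knob lifts it all. Red lever on the +x side of the rod.
- knob (a point): Centre of the yellow knob on top of the rod: 28 mm along the gauge's x, 24 mm along its y, 32 mm high; 141 mm above the gauge's origin when the rod is up, moves down with the rod. Grip it across the 24 mm (fingers closing along the gauge's y).
- rod (a joint): How far the rod is pushed down, m: 0 fully up (foot's underside 2 mm above the pads' underside), 0.070 fully down. The rod slides with about 2 N of friction and stays where it is left.
- foot: Red foot at the rod's lower end, 16 mm across; origin: centre of its underside, z up. Sprung into the rod at 3 N per mm, 6 mm of travel, no preload. Press it on the plate with 2 to 8 N; over 12 N is too much. With the knob let go, the rod creeps back until about 2 N is left on the foot, and stays.
- lock (a joint): Red cam lever, rad: near 0 open (stands 1.1 rad above level, pointing away from the rod), 1.1 fully down (level, locked: clamps the rod). Pivot along the gauge's y, 34 mm from the rod at z = 30 mm in the gauge's frame; 58 mm long, 7 mm thick. Pushing its end down takes 3 to 6 N; it stays where it is left.
- lever_pad (a point): Middle of the upper face of the 20 x 22 mm pad at the lever's end, 48 mm from its pivot; moves with the lever, to 82 mm from the rod and z = 34 mm in the gauge's frame when locked.
- pot: Round aluminium rice-cooker pot on a black mat, does not move. Origin: centre of its underside, z up. 200 mm across at the rim, walls 4 mm, rim 100 mm above the counter. Inside, a level steel steaming plate, 164 mm across, on a screw post; its top lies 30 to 58 mm below the rim, set differently each time and not measured.
- pot_rim (a point): Centre of the pot's mouth, level with the rim, 100 mm above the counter.
- mug: White mug, bystander.
- salt: Small glass jar with green cap, 75 mm high, bystander.
- rice_cup: Green rice measuring cup, bystander.
- spice_jar: Amber jar with red cap, 100 mm high, bystander.
- bowl: Blue bowl, bystander.
- spoon: Wooden spoon, bystander.
- oil: Green bottle, 190 mm high, bystander.
Not all that is in view belongs to the job. Leave any white look-alike of the gauge alone.

How it is judged:
By the outcome, as a careful person would: the job done as asked, in the order asked, and still so for the second after the job is handed in, with the robot touching nothing.
It also fails if it takes over 67 s, if anything falls off the work surface, if the arm or the gripper's body presses on something with over 40 N, if the wrist force passes 120 N, or if a joint passes its speed limit or range.

## Working session

There is one attempt and no reset: what is moved stays moved. The work goes in short steps, Python scripts to look and compute and a tool call to move; the robot and the scene stay as the last step left them, time stands still between calls to the robot, and variables do not carry over. Pictures are saved under pics/ and viewed, at most 10 in all, crops included, and the job is handed in when it is done.

Besides the shell and the picture viewer there is one more tool, called after "Request:" by a JSON object that holds its "method" and its "body", one argument or row to a line. send_rows: Moves the arm, as the interface text tells. Its arguments: {"type":"object","properties":{"rows":{"type":"string"},"grip_force":{"type":"number"}},"required":["rows"]}

```bash
mkdir -p pics
cat > h.py <<'E'
import numpy as np, cv2
from scipy.spatial.transform import Rotation as R
from plant import ctrl
def shot(n): return ctrl.read_camera(n)
def save(p,name,crop=None,scale=1):
    im=p["color"][:,:,::-1]
    if crop: x0,y0,x1,y1=crop; im=im[y0:y1,x0:x1]
    if scale!=1: im=cv2.resize(im,None,fx=scale,fy=scale,interpolation=cv2.INTER_CUBIC)
    cv2.imwrite("pics/"+name,im)
def K(p): return np.array([[p["fx"],0,p["cx"]],[0,p["fy"],p["cy"]],[0,0,1.]])
def proj(p,X):
    E=np.array(p["extrinsics"]); r,_=cv2.Rodrigues(E[:3,:3])
    return cv2.projectPoints(np.atleast_2d(np.array(X,float)),r,E[:3,3],K(p),np.array(p["D"],float))[0][:,0]
def ray(p,uv,z):
    E=np.array(p["extrinsics"]); n=cv2.undistortPoints(np.array([[uv]],float),K(p),np.array(p["D"],float))[0,0]
    d=E[:3,:3].T@np.array([*n,1]); c=-E[:3,:3].T@E[:3,3]
    return c+d*(z-c[2])/d[2]
def find(p,t):
    E=np.array(p["extrinsics"]); out=[]
    for d in ctrl.look_for(p,t):
        c=np.array(d["position"]); w=E[:3,:3].T@(c-E[:3,3]); out.append((round(d["p"],2),w.round(3),proj(p,w)[0].round(0)))
    return out
def totool(v):
    s=ctrl.get_state(); return R.from_quat(s["tcp_rot"]).inv().apply(v)
E
python3 - <<'E'
from h import *
s=ctrl.get_state(); print(s["eef_pos"],s["tcp_rot"],s["time"],s["contact_force"],ctrl.nose_length)
print(R.from_quat(s["tcp_rot"]).as_matrix().round(3))
for c in("top","side"):
    p=shot(c); save(p,c+"1.png")
    for t in("gauge","knob","pot","lever_pad","lock","foot"): print(c,t,find(p,t))
E
```

```text
[ 0.2101841  -0.64080209  0.25193099] [ 9.87485667e-01  1.57704383e-01 -1.04451007e-05 -1.17670647e-03] 0.0 [-0.13445602 -0.63337161  0.17614864] 0.022
[[ 0.95   0.311 -0.   ]
 [ 0.311 -0.95   0.002]
 [ 0.    -0.002 -1.   ]]
top gauge [(0.97, array([0.549, 0.155, 0.018]), array([261., 219.])), (0.7, array([ 0.242, -0.299,  0.019]), array([440., 335.]))]
top knob [(0.58, array([ 0.238, -0.308,  0.154]), array([456., 341.])), (0.55, array([0.558, 0.153, 0.155]), array([257., 209.])), (0.19, array([0.372, 0.48 , 0.123]), array([123., 290.]))]
top pot [(0.74, array([ 0.559, -0.142,  0.064]), array([377., 211.]))]
top lever_pad [(0.44, array([ 0.231, -0.363,  0.074]), array([470., 341.]))]
top lock [(0.74, array([0.555, 0.158, 0.155]), array([255., 210.])), (0.53, array([ 0.233, -0.365,  0.071]), array([471., 340.])), (0.52, array([0.608, 0.179, 0.066]), array([249., 194.]))]
top foot []
side gauge [(0.84, array([0.561, 0.171, 0.02 ]), array([285., 311.])), (0.55, array([ 0.242, -0.293,  0.019]), array([407., 176.])), (0.36, array([ 0.56 , -0.122,  0.065]), array([291., 205.]))]
side knob [(0.73, array([0.56 , 0.167, 0.147]), array([283., 275.])), (0.72, array([ 0.238, -0.303,  0.137]), array([413., 140.]))]
side pot [(0.78, array([ 0.56 , -0.122,  0.062]), array([291., 205.]))]
side lever_pad []
side lock []
side foot [(0.72, array([0.559, 0.168, 0.148]), array([284., 275.])), (0.65, array([0.779, 0.176, 0.028]), array([188., 308.]))]
```

View pics/top1.png

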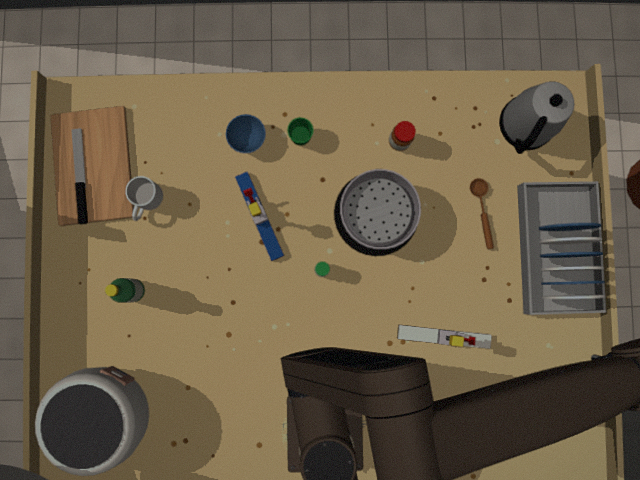

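View pics/side1.png

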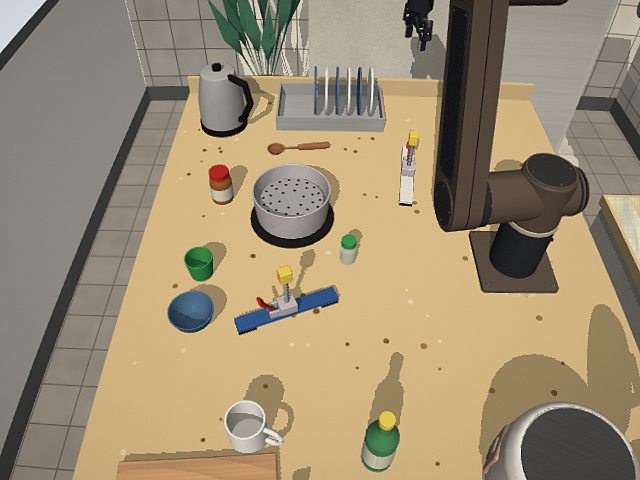

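The job's gauge is the blue one at top (262,216), side (287,308), with its red lever on the far (+x) side. Look-alikes are the white gauge at top (445,337) and side (408,175), which I leave alone, and the oil's yellow cap at top (113,290). The pot is at top (378,210). Next I measure by colour and check with one close crop.

```bash
cat > m.py <<'E'
from h import *
def colmask(p,lo,hi,roi):
    h=cv2.cvtColor(p["color"],cv2.COLOR_RGB2HSV); m=cv2.inRange(h,np.array(lo),np.array(hi)); z=np.zeros_like(m)
    x0,y0,x1,y1=roi; z[y0:y1,x0:x1]=m[y0:y1,x0:x1]; return z
def cen(m): ys,xs=np.nonzero(m); return np.array([xs.mean(),ys.mean()]),len(xs)
def big(m):
    n,l,s,_=cv2.connectedComponentsWithStats(m); return (l==1+np.argmax(s[1:,4])).astype(np.uint8)
E
python3 - <<'E'
from m import *
p=shot("top")
m=colmask(p,(100,120,60),(125,255,255),(230,165,290,265))
cs=cv2.findContours(m,cv2.RETR_EXTERNAL,cv2.CHAIN_APPROX_NONE)[0]
pts=np.vstack(cs).reshape(-1,2)
W=np.array([ray(p,q,0.02)[:2] for q in pts.astype(float)])
r=cv2.minAreaRect((W*1000).astype(np.float32)); print("bridge rect mm",r)
b=cv2.boxPoints(r); e=sorted([(b[i]+b[(i+1)%4])/2 for i in range(4)],key=lambda q:0); print(b)
k=colmask(p,(20,120,100),(35,255,255),(235,190,280,225)); c,n=cen(big(k)); print("knob px",c,n,ray(p,c,0.155))
# pot rim: 
print("salt",find(p,"salt"))
save(p,"crop.png",(215,150,435,280),3.5)
s=shot("side")
k=colmask(s,(20,120,100),(35,255,255),(265,255,305,300)); c2,n=cen(big(k)); print("side knob px",c2,n)
# triangulate knob centre
def line(p,uv): a=ray(p,uv,0.);b=ray(p,uv,.3); return a,(b-a)/np.linalg.norm(b-a)
A=np.zeros((3,3));B=np.zeros(3)
for q,u in((p,c),(s,c2)):
    a,d=line(q,u);M=np.eye(3)-np.outer(d,d);A+=M;B+=M@a
print("knob tri",np.linalg.solve(A,B))
E
```

```text
bridge rect mm ((558.2242431640625, 158.8040771484375), (236.27297973632812, 32.56460952758789), 22.598207473754883)
[[442.9013  128.44037]
 [455.41473  98.37601]
 [673.5472  189.16779]
 [661.03375 219.23215]]
knob px [254.14545455 208.36363636] 110 [0.55885099 0.15934729 0.155     ]
salt [(0.53, array([0.416, 0.002, 0.075]), array([321., 269.]))]
side knob px [284.40725806 274.63709677] 248
knob tri [0.55947048 0.16060511 0.14111041]
```

View pics/crop.png

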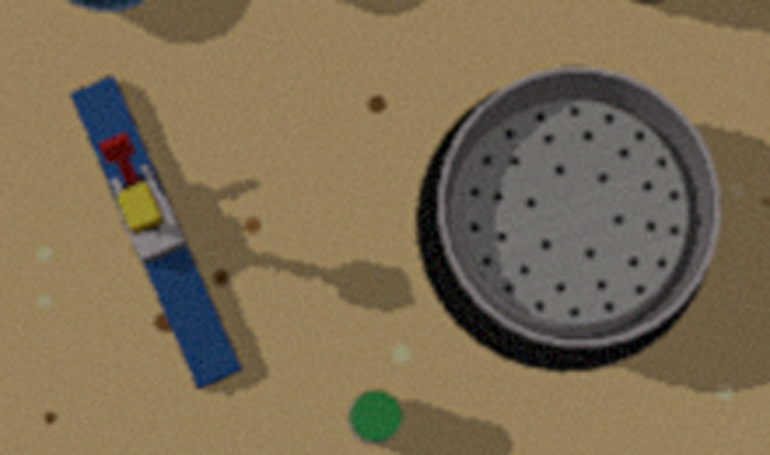

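```bash
cat >> h.py <<'E'
def go(*T,yaw=None):
    s=ctrl.get_state(); Rt=R.from_quat(s["tcp_rot"]); M=Rt.as_matrix()
    print("at",np.round(s["eef_pos"],4),"yaw",np.degrees(np.arctan2(M[1,0],M[0,0])).round(2),"tilt",np.degrees(np.arccos(-M[2,2])).round(2),"F",np.round(s["contact_force"],1),"t",s["time"],"op",s["opening"])
    for t in T: print(t,"->",(Rt.inv().apply(np.array(t)-s["eef_pos"])*1000).round(1))
    if yaw is not None:
        D=R.from_euler('z',yaw,degrees=True)*R.from_euler('x',180,degrees=True); print("turn",np.degrees((Rt.inv()*D).as_rotvec()).round(2))
E
python3 - <<'E'
from h import *
p=shot("top")
g=cv2.GaussianBlur(cv2.cvtColor(p["color"],cv2.COLOR_RGB2GRAY).astype(np.float32),(3,3),0)
from scipy.optimize import minimize
from scipy.ndimage import map_coordinates
th=np.linspace(0,2*np.pi,180)
def ring(c,r): 
    q=proj(p,np.c_[c[0]+r*np.cos(th),c[1]+r*np.sin(th),0*th+.1]); return map_coordinates(g,[q[:,1],q[:,0]],order=1)
f=lambda c: -(2*ring(c,.098)-ring(c,.092)-ring(c,.0)).mean()
best=min(((f((x,y)),x,y) for x in np.arange(.54,.59,.002) for y in np.arange(-.16,-.11,.002)))
r=minimize(lambda c:-(ring(c,.098)-ring(c,.090)).mean(),best[1:],method="Nelder-Mead",options=dict(initial_simplex=[best[1:],(best[1]+.004,best[2]),(best[1],best[2]+.004)]));print(best,r.x,r.fun)
s=shot("side")
for q,n in((p,"top"),(s,"side")): print(n,proj(q,np.c_[r.x[0]+.1*np.cos(th[::45]),r.x[1]+.1*np.sin(th[::45]),0*th[::45]+.1]).round(1).tolist(), [ray(q,u,.1).round(4) for u in ([(380.4,209.1)] if n=="top" else [(291.5,186)])])
go((.50,-.30,.253),(.559,.1595,.26),yaw=22.6)
E
```

```text
(np.float32(-38.69802), np.float64(0.5880000000000001), np.float64(-0.13199999999999998)) [ 0.58932659 -0.12391661] -3.5811920166015625
top [[369.9, 157.3], [330.6, 198.1], [372.9, 237.5], [411.4, 195.4]] [array([ 0.5592, -0.146 ,  0.1   ])]
side [[239.4, 193.5], [276.8, 223.2], [319.0, 194.2], [280.6, 167.9]] [array([ 0.5598, -0.1543,  0.1   ])]
at [ 0.2103 -0.6414  0.2534] yaw 18.15 tilt 0.0 F [-0.1  1.   0. ] t 0.95 op 0.9971586503050975
(0.5, -0.3, 0.253) -> [ 3.816e+02 -2.342e+02  3.000e-01]
(0.559, 0.1595, 0.26) -> [ 580.8 -652.4   -6.7]
turn [ 0.   -0.   -4.45]
```

Units first: shifts go in shares of 800 mm and turns go in shares of 120 degrees. So 381 mm is 0.4763, -234 mm is -0.2925, -4.4 degrees is -0.0367.

Request:
{"method": "send_rows", "body": {
  "rows": "0 0 -0.0367 0.0625 -0.0375 0 1;0 0 -0.0367 0.125 -0.0775 0 1;0 0 -0.0367 0.1875 -0.1188 0 1;0 0 -0.0367 0.25 -0.1563 0 1;0 0 -0.0367 0.3125 -0.1938 0 1;0 0 -0.0367 0.375 -0.2313 0 1;0 0 -0.0367 0.4375 -0.2688 0 1;0 0 -0.0367 0.4763 -0.2925 0 1"
}}

```text
time: 1.95
eef_pos: [0.5009, -0.2981, 0.2536]
tcp_rot: [0.981, 0.196, 0.0, 0.0]
contact_force: [0.2, -0.2, -0.8]
opening: 1.0
finger_force: 0.0
```

Run:
```python
from h import *
p=shot("wrist"); save(p,"w1.png")
print(find(p,"pot"),np.linalg.inv(p["extrinsics"])[:3,3])
for q in [p,shot("top"),shot("side")]:
  for c in((.559,-.146),):
    a=np.radians([0,90,180,270]);print(proj(q,np.c_[c[0]+.1*np.cos(a),c[1]+.1*np.sin(a),0*a+.1]).round(1).tolist())
go((.559,.1595,.26),yaw=22.6)
```

```text
[(0.86, array([ 0.553, -0.147,  0.069]), array([167., 100.]))] [ 0.56761852 -0.27083302  0.37382988]
[[195.0, -58.3], [23.4, 36.0], [116.7, 212.6], [279.2, 140.3]]
[[379.2, 169.2], [339.8, 209.9], [381.6, 249.7], [420.8, 208.5]]
[[252.3, 187.7], [289.6, 216.7], [331.1, 188.8], [293.5, 162.6]]
at [ 0.4996 -0.3001  0.2534] yaw 22.64 tilt 0.03 F [-0.3  0.3  0.3] t 2.15 op 0.9979581654585075
(0.559, 0.1595, 0.26) -> [ 231.7 -401.3   -6.9]
turn [0.02 0.03 0.04]
```

View pics/w1.png

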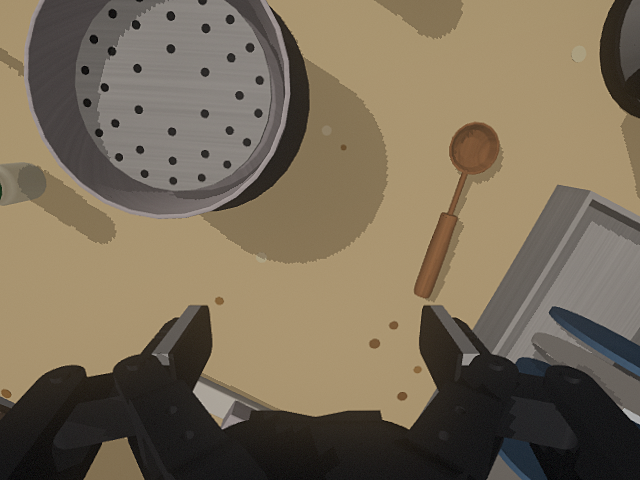

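The wrist view shows the pot mouth at the upper left, with its rim bottom at about (165,217) and right edge at (288,80). This agrees with a rim centre of (0.559, -0.146). The spoon and white gauge are clear.

Scaled: -401 mm is -0.5013, -352 mm is -0.44.

Request:
{"method": "send_rows", "body": {
  "rows": "0 0 0 0.0363 -0.0625 -0.0013 1;0 0 0 0.0725 -0.125 -0.0025 1;0 0 0 0.1088 -0.1875 -0.0038 1;0 0 0 0.145 -0.25 -0.005 1;0 0 0 0.1813 -0.3125 -0.0063 1;0 0 0 0.2175 -0.3763 -0.0075 1;0 0 0 0.2538 -0.44 -0.0088 1;0 0 0 0.29 -0.5013 -0.0088 1"
}}

```text
time: 3.15
eef_pos: [0.5604, 0.1591, 0.2607]
tcp_rot: [0.981, 0.194, 0.0, 0.0]
contact_force: [-0.0, 0.3, -1.2]
opening: 1.0
finger_force: 0.0
```

Run:
```python
from m import *
go((.559,.1595,.138),yaw=22.6)
p=shot("wrist"); save(p,"w2.png"); print(proj(p,[[.559,.1595,.157],[.559,.1595,.141]]))
k=colmask(p,(20,120,100),(35,255,255),(0,0,640,480))
if k.any(): c,n=cen(big(k)); print(c,n,ray(p,c,.157),ray(p,c,.150)); print(cv2.minAreaRect(np.argwhere(big(k))[:,::-1].astype(np.float32)))
```

```text
at [0.5604 0.1591 0.2607] yaw 22.43 tilt 0.07 F [-0.   0.3 -1.2] t 3.15 op 1.0003284219766964
(0.559, 0.1595, 0.138) -> [ -1.3  -1.  122.7]
turn [ 0.05 -0.04 -0.17]
[[312.530562   257.62884765]
 [312.64939472 250.55834035]]
[312.97466828 252.7026538 ] 1658 [0.56226691 0.16052239 0.157     ] [0.56023575 0.15972    0.15      ]
((313.0, 252.0), (48.0, 36.0), 90.0)
```

View pics/w2.png

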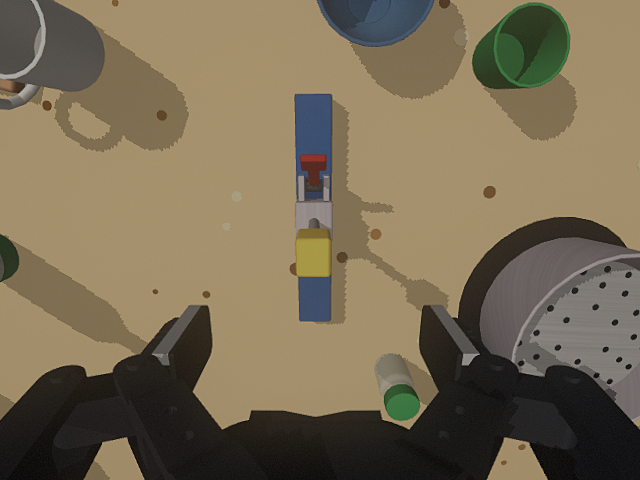

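Centred on the blue gauge: yellow knob at (313,252), red lever beyond it at (314,165), fingers clear either side. Descending to grip.

Scaled: 117 mm is 0.1463, 105 mm is 0.1313.

Request:
{"method": "send_rows", "body": {
  "rows": "0 0 0 -0.0013 -0.0013 0.05 1;0 0 0 -0.0013 -0.0013 0.1 1;0 0 0 -0.0013 -0.0013 0.1313 1;0 0 0 -0.0013 -0.0013 0.1463 1;0 0 0 -0.0013 -0.0013 0.1463 1;0 0 0 -0.0013 -0.0013 0.1463 -0.2;0 0 0 -0.0013 -0.0013 0.1463 -0.6;0 0 0 -0.0013 -0.0013 0.1463 -0.8",
  "grip_force": 40
}}

```text
time: 4.2
eef_pos: [0.5591, 0.1596, 0.1443]
tcp_rot: [0.981, 0.196, 0.001, 0.0]
contact_force: [0.1, 0.2, -0.3]
opening: 0.378
finger_force: 0.0
```

Request:
{"method": "send_rows", "body": {
  "rows": "0 0 0 0 0 0 -1;0 0 0 0 0 0 -1;0 0 0 0 0 0 -1;0 0 0 0 0 0 -1"
}}

```text
time: 4.7
eef_pos: [0.5588, 0.1597, 0.1435]
tcp_rot: [0.981, 0.196, 0.0, -0.0]
contact_force: [0.7, 0.7, 1.8]
opening: 0.274
finger_force: 45.7
```

Run:
```python
from h import *
go((.559,-.146,.295),(.559,-.146,.26),yaw=22.6); s=ctrl.get_state(); print(s["finger_force"])
```

```text
at [0.5588 0.1597 0.1435] yaw 22.56 tilt 0.05 F [0.7 0.7 1.8] t 4.7 op 0.2736618403009924
(0.559, -0.146, 0.295) -> [-117.   282.4 -151.6]
(0.559, -0.146, 0.26) -> [-117.1  282.4 -116.6]
turn [-0.   -0.05 -0.04]
45.66002547740936
```

Scaled: -150 mm is -0.1875, -145 mm is -0.1813.

Request:
{"method": "send_rows", "body": {
  "rows": "0 0 0 0 0 -0.0125 -1;0 0 0 0 0 -0.0375 -1;0 0 0 0 0 -0.0688 -1;0 0 0 0 0 -0.1 -1;0 0 0 0 0 -0.1313 -1;0 0 0 0 0 -0.1625 -1;0 0 0 0 0 -0.1813 -1;0 0 0 0 0 -0.1875 -1"
}}

```text
time: 5.7
eef_pos: [0.5588, 0.1595, 0.2946]
tcp_rot: [0.981, 0.195, 0.001, 0.0]
contact_force: [-1.0, 0.0, -5.5]
opening: 0.273
finger_force: 44.8
```

Scaled: 282 mm is 0.3525, 275 mm is 0.3438.

Request:
{"method": "send_rows", "body": {
  "rows": "0 0 0 -0.01 0.025 0 -1;0 0 0 -0.0313 0.075 0 -1;0 0 0 -0.0563 0.1375 0 -1;0 0 0 -0.0825 0.2 0 -1;0 0 0 -0.1088 0.2625 0 -1;0 0 0 -0.13 0.3125 0 -1;0 0 0 -0.1425 0.3438 0 -1;0 0 0 -0.1463 0.3525 0 -1"
}}

```text
time: 6.7
eef_pos: [0.558, -0.1472, 0.2919]
tcp_rot: [0.981, 0.194, -0.001, -0.001]
contact_force: [-0.1, 0.6, -5.5]
opening: 0.276
finger_force: 44.7
```

Request:
{"method": "send_rows", "body": {
  "rows": "0 0 0 0 0 0 -1;0 0 0 0 0 0 -1;0 0 0 0 0 0 -1;0 0 0 0 0 0 -1"
}}

```text
time: 7.2
eef_pos: [0.5588, -0.145, 0.2934]
tcp_rot: [0.981, 0.196, 0.0, -0.0]
contact_force: [0.2, -0.0, -5.0]
opening: 0.277
finger_force: 44.7
```

Run:
```python
from m import *
go((.559,-.146,.241),yaw=22.6)
p=shot("side"); save(p,"s2.png",(180,60,400,225),3.6)
X=np.array([[120,0,0],[-120,0,0],[0,0,0]])/1000; s=ctrl.get_state()
Y=R.from_euler('z',22.6,degrees=True).apply(X)+s["eef_pos"]-[0,0,.144]
print((proj(p,Y)-[180,60])*3.6)
```

```text
at [ 0.5588 -0.145   0.2934] yaw 22.62 tilt 0.01 F [ 0.2 -0.  -5. ] t 7.2 op 0.2767982711535887
(0.559, -0.146, 0.241) -> [-0.2  1.  52.4]
turn [ 0.   -0.01  0.02]
[[231.38908237 453.15485535]
 [561.4522231  368.21667636]
 [400.13549064 409.47868279]]
```

View pics/s2.png

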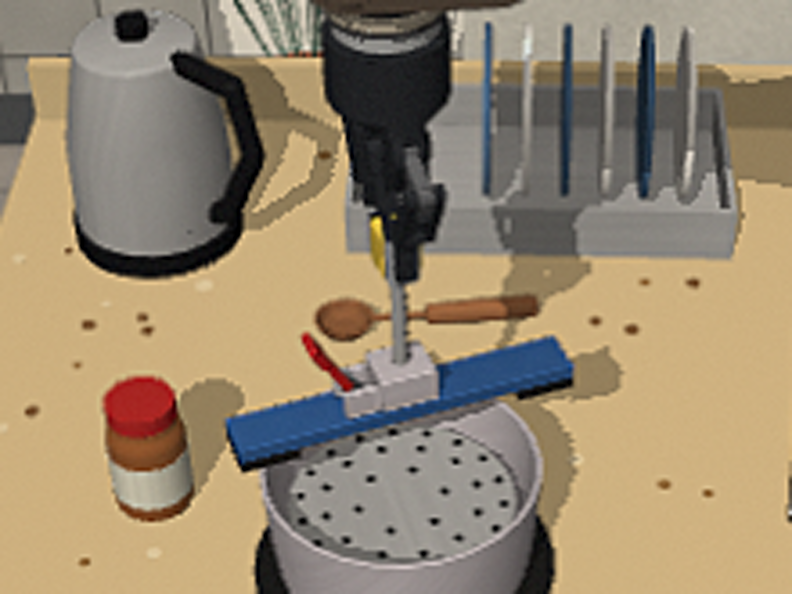

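The gauge hangs level over the pot, bar ends at about (240,450) and (565,365) in the crop. I lower it nearly onto the rim. I also estimate the plate depth from the first pair of pictures with a plane sweep, to know where to slow down.

Scaled: 44 mm is 0.055, 42 mm is 0.0525.

Request:
{"method": "send_rows", "body": {
  "rows": "0 0 0 0 0.0006 0.0188 -1;0 0 0 0 0.0013 0.0375 -1;0 0 0 0 0.0013 0.0475 -1;0 0 0 0 0.0013 0.0525 -1;0 0 0 0 0.0013 0.055 -1;0 0 0 0 0.0013 0.055 -1"
}}

```text
time: 8.0
eef_pos: [0.5593, -0.1468, 0.2496]
tcp_rot: [0.981, 0.196, 0.0, 0.0]
contact_force: [0.5, -0.3, -4.1]
opening: 0.279
finger_force: 44.7
```

Run:
```python
from m import *
P=[shot("top"),shot("side"),shot("wrist")]
save(P[2],"w3.png")
I=[cv2.imread(f"pics/{n}1.png",0).astype(np.float32) for n in("top","side")]
from scipy.ndimage import map_coordinates
G=np.stack(np.meshgrid(np.arange(-65,66,1.),np.arange(-65,66,1.)),-1).reshape(-1,2); G=G[np.hypot(*G.T)<65]/1000
def samp(p,im,z):
    q=proj(p,np.c_[G[:,0]+.559,G[:,1]-.146,0*G[:,0]+z]); bl=im-cv2.GaussianBlur(im,(0,0),5)
    return map_coordinates(bl,[q[:,1],q[:,0]],order=1)
for d in range(24,66,2):
    print(d,round(np.corrcoef(samp(P[0],I[0],.1-d/1e3),samp(P[1],I[1],.1-d/1e3))[0,1],3),end="; ")
print(); go((.559,-.146,.241),yaw=22.6)
f=[]
for i in range(4): f.append(ctrl.read_camera("top") and ctrl.get_state()["contact_force"][2])
print(f)
```

```text
24 -0.111; 26 -0.094; 28 0.003; 30 0.22; 32 0.534; 34 0.817; 36 0.913; 38 0.756; 40 0.452; 42 0.156; 44 -0.041; 46 -0.133; 48 -0.154; 50 -0.147; 52 -0.134; 54 -0.12; 56 -0.098; 58 -0.061; 60 -0.008; 62 0.048; 64 0.102; 
at [ 0.5593 -0.1469  0.2499] yaw 22.55 tilt 0.06 F [-0.2  0.2 -5.6] t 8.15 op 0.27658441061790767
(0.559, -0.146, 0.241) -> [ 0.  -0.9  8.9]
turn [ 0.04 -0.04 -0.05]
[np.float64(-4.907327666480629), np.float64(-4.834050991559658), np.float64(-5.6359763503038245), np.float64(-5.322104170114048)]
```

Plate depth is about 36 mm below the rim (correlation peak 0.91), so the foot should touch at TCP z ≈ 0.2055. Now I land on the rim gently and begin pushing the rod.

Scaled: 12 mm is 0.015, 10 mm is 0.0125.

Request:
{"method": "send_rows", "body": {
  "rows": "0 0 0 0 -0.0013 0.0025 -1;0 0 0 0 -0.0013 0.005 -1;0 0 0 0 -0.0013 0.0063 -1;0 0 0 0 -0.0013 0.0075 -1;0 0 0 0 -0.0013 0.0088 -1;0 0 0 0 -0.0013 0.01 -1;0 0 0 0 -0.0013 0.0125 -1;0 0 0 0 -0.0013 0.015 -1"
}}

```text
time: 9.35
eef_pos: [0.5587, -0.1459, 0.2373]
tcp_rot: [0.981, 0.196, 0.0, 0.0]
contact_force: [-2.3, -0.3, 1.4]
opening: 0.276
finger_force: 45.6
```

```bash
cat >> h.py <<'E'
def avg(n=6):
    f=[];z=[]
    for i in range(n): ctrl.read_camera("top"); s=ctrl.get_state(); f.append(s["contact_force"]); z.append(s["eef_pos"])
    print("F",np.mean(f,0).round(2),"sd",np.std(f,0).round(2),"pos",(np.mean(z,0)*1000).round(2),np.std(z,0).round(5),"t",s["time"])
E
python3 -c "
from h import *
avg(4)
p=shot('side');save(p,'s3.png',(180,60,400,225),3.6)"
```

```text
F [-2.38 -0.09 -0.17] sd [0.44 0.27 0.72] pos [ 558.69 -145.84  236.93] [1.e-05 1.e-05 2.e-05] t 9.55
```

View pics/s3.png

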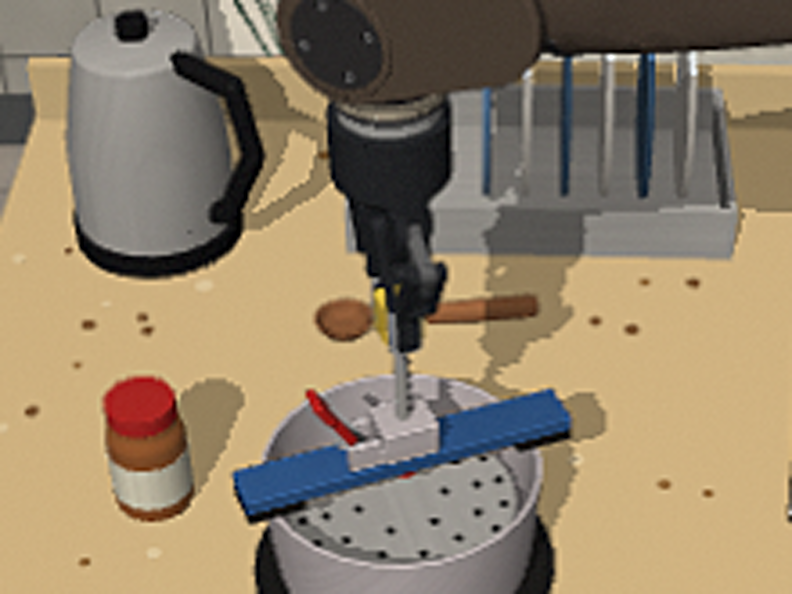

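Both pads sit on the rim, the rod has begun to slide and the red foot shows below the bridge at (405,475). I push on towards the plate.

Scaled: 26 mm is 0.0325, 25 mm is 0.0313.

Request:
{"method": "send_rows", "body": {
  "rows": "0 0 0 0 0 0.005 -1;0 0 0 0 0 0.01 -1;0 0 0 0 0 0.015 -1;0 0 0 0 0 0.02 -1;0 0 0 0 0 0.025 -1;0 0 0 0 0 0.0288 -1;0 0 0 0 0 0.0313 -1;0 0 0 0 0 0.0325 -1"
}}

```text
time: 10.6
eef_pos: [0.5588, -0.1458, 0.2113]
tcp_rot: [0.981, 0.196, 0.0, 0.0]
contact_force: [-2.0, 0.3, 1.0]
opening: 0.275
finger_force: 45.7
```

```bash
python3 -c "
from h import *
avg(5)"
```

```text
F [-1.82  0.3  -0.01] sd [0.46 0.35 0.72] pos [ 558.75 -145.8   211.17] [1.e-05 1.e-05 1.e-05] t 10.85
```

Scaled: 3.5 mm is 0.0044, 3 mm is 0.0038.

Request:
{"method": "send_rows", "body": {
  "rows": "0 0 0 0 0 0.0013 -1;0 0 0 0 0 0.0025 -1;0 0 0 0 0 0.0038 -1;0 0 0 0 0 0.0044 -1;0 0 0 0 0 0.0044 -1"
}}

```text
time: 11.48
eef_pos: [0.5587, -0.1458, 0.2078]
tcp_rot: [0.981, 0.196, 0.0, 0.0]
contact_force: [-2.1, -0.2, 1.3]
opening: 0.276
finger_force: 45.6
```

```bash
python3 -c "
from h import *
avg(5)"
```

```text
F [-1.71 -0.02  0.83] sd [0.33 0.56 0.56] pos [ 558.75 -145.8   207.79] [1.e-05 2.e-05 2.e-05] t 11.725
```

Scaled: 1 mm is 0.0013, 0.5 mm is 0.0006.

Request:
{"method": "send_rows", "body": {
  "rows": "0 0 0 0 0 0.0006 -1;0 0 0 0 0 0.0013 -1;0 0 0 0 0 0.0013 -1"
}}

```text
time: 12.1
eef_pos: [0.5588, -0.1458, 0.2072]
tcp_rot: [0.981, 0.196, 0.0, 0.0]
contact_force: [-2.9, 0.3, 3.4]
opening: 0.277
finger_force: 45.9
```

```bash
python3 -c "
from h import *
avg(5)"
```

```text
F [-3.12  0.55  3.53] sd [0.38 0.3  0.53] pos [ 558.78 -145.82  207.14] [1.e-05 1.e-05 4.e-05] t 12.35
```

Contact: force rose by 2.7 N within 0.65 mm. Pressing on in small steps.

Scaled: 0.8 mm is 0.001, 0.4 mm is 0.0005.

Request:
{"method": "send_rows", "body": {
  "rows": "0 0 0 0 0 0.0005 -1;0 0 0 0 0 0.001 -1;0 0 0 0 0 0.001 -1"
}}

```text
time: 12.72
eef_pos: [0.5588, -0.1458, 0.2064]
tcp_rot: [0.981, 0.196, 0.0, 0.0]
contact_force: [-3.9, 0.5, 5.1]
opening: 0.274
finger_force: 46.1
```

```bash
python3 -c "
from h import *
avg(6)"
```

```text
F [-3.34  0.27  5.03] sd [0.6  0.5  0.38] pos [ 558.81 -145.82  206.43] [0.e+00 1.e-05 1.e-05] t 13.025
```

Request:
{"method": "send_rows", "body": {
  "rows": "0 0 0 0 0 0.0004 -1;0 0 0 0 0 0.0008 -1;0 0 0 0 0 0.0008 -1"
}}

```text
time: 13.4
eef_pos: [0.5588, -0.1458, 0.2061]
tcp_rot: [0.981, 0.196, 0.0, 0.0]
contact_force: [-4.1, 0.7, 5.7]
opening: 0.277
finger_force: 46.3
```

```bash
python3 -c "
from h import *
avg(6)"
```

```text
F [-3.44  0.59  6.27] sd [0.25 0.81 0.29] pos [ 558.82 -145.83  206.12] [1.e-05 2.e-05 1.e-05] t 13.7
```

The spring is now pressed about 1.4–2.1 mm (foot about 4.3–6.3 N), mid-band. I release the knob and rise clear.

Scaled: -95 mm is -0.1188, -60 mm is -0.075.

Request:
{"method": "send_rows", "body": {
  "rows": "0 0 0 0 0 0 -0.4;0 0 0 0 0 0 -0.1;0 0 0 0 0 0 0.3;0 0 0 0 0 0 0.3;0 0 0 0 0 -0.0063 0.3;0 0 0 0 0 -0.0313 0.3;0 0 0 0 0 -0.075 0.3;0 0 0 0 0 -0.1188 0.3"
}}

```text
time: 14.7
eef_pos: [0.5589, -0.1459, 0.3032]
tcp_rot: [0.981, 0.196, 0.001, 0.001]
contact_force: [0.7, 0.1, 0.4]
opening: 0.649
finger_force: 0.0
```

Run:
```python
from m import *
s=ctrl.get_state(); ux=np.array([np.cos(np.radians(22.6)),np.sin(np.radians(22.6))])
p=shot("wrist"); save(p,"w4.png"); T=shot("top")
h=.24-.0379-.0
for q,n in((p,"wrist"),(T,"top")):
    roi=(0,0,640,480) if n=="wrist" else (340,150,420,250)
    k=colmask(q,(20,120,100),(35,255,255),roi)
    if k.any(): c,m=cen(big(k)); print(n,"knob",c,m,ray(q,c,.219))
    k=colmask(q,(100,120,60),(125,255,255),roi); 
    if k.any():
        W=np.array([ray(q,u,.12)[:2] for u in np.argwhere(big(k))[:,::-1].astype(float)]); print(n,cv2.minAreaRect((W*1000).astype(np.float32)))
    print(n,find(q,"lever_pad"),find(q,"lock"))
go((.559,-.146,.30))
```

```text
wrist knob [314.73036518 260.74837419] 1999 [ 0.56213419 -0.1451733   0.219     ]
wrist ((619.3638305664062, -121.04055786132812), (93.69499969482422, 34.649776458740234), 23.023801803588867)
wrist [] [(0.69, array([ 0.608, -0.126,  0.176]), array([314., 171.]))]
top knob [389.94444444 204.61111111] 18 [ 0.55337155 -0.15366155  0.219     ]
top ((634.3091430664062, -113.36090087890625), (69.27425384521484, 35.873538970947266), 21.519296646118164)
top [(0.19, array([ 0.569, -0.075,  0.066]), array([350., 208.]))] [(0.45, array([ 0.232, -0.366,  0.071]), array([471., 340.]))]
at [ 0.5582 -0.1456  0.2996] yaw 22.55 tilt 0.08 F [-0.4 -0.5 -0. ] t 15.0 op 0.6485725258912833
(0.559, -0.146, 0.3) -> [ 0.5  0.7 -0.4]
```

View pics/w4.png

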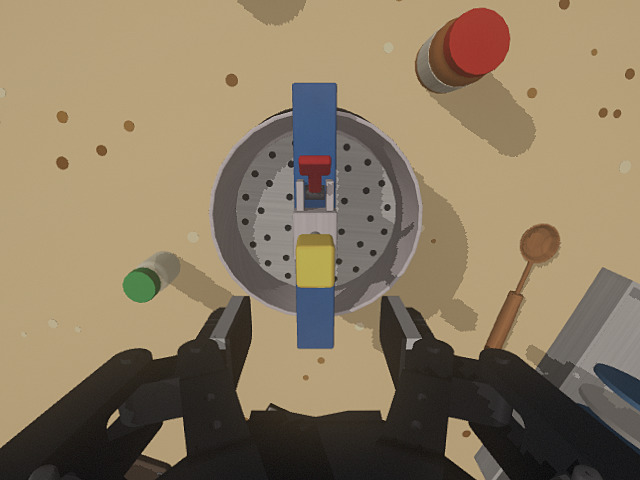

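The gauge stands across the pot's middle, yellow knob at (315,261), red lever end at (315,163), still open. I shut the fingers and move over the lever end so the flat tips push on it.

Scaled: 82 mm is 0.1025, 72 mm is 0.09.

Request:
{"method": "send_rows", "body": {
  "rows": "0 0 0 0.025 0 0 -0.5;0 0 0 0.0738 0 0 -1;0 0 0 0.0738 0 0.025 -1;0 0 0 0.0738 0 0.0625 -1;0 0 0 0.0738 0 0.09 -1;0 0 0 0.0738 0 0.1025 -1;0 0 0 0.0738 0 0.1025 -1;0 0 0 0.0738 0 0.1025 -1"
}}

```text
time: 16.0
eef_pos: [0.6135, -0.1235, 0.2194]
tcp_rot: [0.981, 0.195, 0.001, 0.0]
contact_force: [0.0, -0.5, 0.2]
opening: 0.0
finger_force: 0.0
```

Run:
```python
from m import *
go(); avg(3)
s=ctrl.get_state(); d=R.from_euler('z',-22.6,degrees=True).apply(np.array(s["eef_pos"])-[.559,-.1457,.1]); print("gauge frame",d*1000, s["finger_force"])
p=shot("side"); save(p,"s4.png",(220,90,370,205),5)
```

```text
at [ 0.6135 -0.1235  0.2194] yaw 22.54 tilt 0.09 F [ 0.  -0.5  0.2] t 16.0 op 0.00036439862614825905
F [-0.41 -0.6   0.24] sd [0.2  0.49 0.3 ] pos [ 613.72 -123.44  219.78] [3.e-05 3.e-05 6.e-05] t 16.15
gauge frame [ 59.07409439  -0.43964589 119.72335935] 0.0
```

View pics/s4.png

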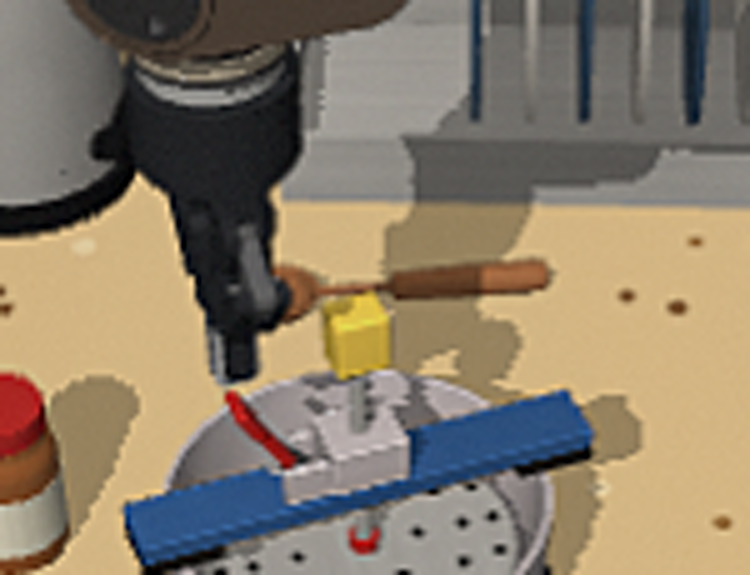

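Shut fingertips (235,380) hang just over the lever's end (232,398), clear of the knob at (358,335). The foot (362,540) is on the plate. Pushing the lever along its arc.

Scaled: 34 mm is 0.0425, 29 mm is 0.0363.

Request:
{"method": "send_rows", "body": {
  "rows": "0 0 0 0 0 0.0113 -1;0 0 0 0.0013 0 0.0175 -1;0 0 0 0.0063 0 0.0225 -1;0 0 0 0.0113 0 0.0263 -1;0 0 0 0.015 0 0.03 -1;0 0 0 0.02 0 0.0363 -1;0 0 0 0.0238 0 0.0425 -1;0 0 0 0.0238 0 0.0425 -1"
}}

```text
time: 17.2
eef_pos: [0.632, -0.1156, 0.185]
tcp_rot: [0.981, 0.196, 0.002, 0.0]
contact_force: [2.1, 2.2, 2.7]
opening: 0.007
finger_force: 2.0
```

```bash
cat > l.py <<'E'
from m import *
avg(3)
s=ctrl.get_state(); d=R.from_euler('z',-22.6,degrees=True).apply(np.array(s["eef_pos"])-[.559,-.1457,.122]); print("tip in gauge frame",d*1000)
p=shot("top"); k=colmask(p,(100,120,60),(125,255,255),(340,150,420,255)); ys,xs=np.nonzero(k); print("blue px",len(xs),xs.min(),xs.max(),ys.min(),ys.max())
E
python3 l.py
```

```text
F [2.03 1.4  4.37] sd [0.26 0.18 0.45] pos [ 631.55 -115.83  184.96] [1.4e-04 8.0e-05 2.0e-05] t 17.35
tip in gauge frame [78.26324115 -0.34016258 62.93701034]
blue px 461 356 407 167 254
```

Request:
{"method": "send_rows", "body": {
  "rows": "0 0 0 0.0025 0 0.0063 -1;0 0 0 0.005 0 0.0113 -1;0 0 0 0.005 0 0.0163 -1;0 0 0 0.005 0 0.0213 -1;0 0 0 0.005 0 0.0263 -1;0 0 0 0.0038 0 0.03 -1;0 0 0 0.0025 0 0.0338 -1;0 0 0 0.0025 0 0.035 -1"
}}

```text
time: 18.4
eef_pos: [0.6322, -0.1151, 0.156]
tcp_rot: [0.981, 0.196, -0.001, -0.0]
contact_force: [1.5, -0.2, 2.3]
opening: 0.004
finger_force: 1.2
```

```bash
python3 l.py
```

```text
F [1.   0.59 1.84] sd [0.51 0.55 0.53] pos [ 632.18 -115.12  156.02] [2.e-05 2.e-05 1.e-05] t 18.55
tip in gauge frame [7.93146374e+01 7.37878725e-02 3.40313604e+01]
blue px 488 356 407 167 254
```

Scaled: 1.5 mm is 0.0019, 1 mm is 0.0013.

Request:
{"method": "send_rows", "body": {
  "rows": "0 0 0 0 0 0.0006 -1;0 0 0 0 0 0.0013 -1;0 0 0 0 0 0.0019 -1;0 0 0 0 0 0.0019 -1"
}}

```text
time: 19.1
eef_pos: [0.6323, -0.1152, 0.1556]
tcp_rot: [0.981, 0.196, -0.001, -0.0]
contact_force: [-2.5, 0.4, 5.4]
opening: -0.001
finger_force: 2.7
```

```bash
python3 l.py
```

```text
F [-2.44  0.76  5.24] sd [0.11 0.39 0.26] pos [ 632.3  -115.17  155.6 ] [1.e-05 1.e-05 1.e-05] t 19.25
tip in gauge frame [7.94037424e+01 3.69818702e-02 3.35826228e+01]
blue px 488 356 407 167 254
```

Scaled: 2.5 mm is 0.0031, 2 mm is 0.0025.

Request:
{"method": "send_rows", "body": {
  "rows": "0 0 0 0 0 0.0013 -1;0 0 0 0 0 0.0025 -1;0 0 0 0 0 0.0031 -1;0 0 0 0 0 0.0031 -1"
}}

```text
time: 19.8
eef_pos: [0.6325, -0.1153, 0.1552]
tcp_rot: [0.981, 0.196, -0.001, 0.0]
contact_force: [-6.5, 0.2, 11.1]
opening: 0.001
finger_force: 6.1
```

```bash
python3 l.py
```

```text
F [-5.75  1.31 12.07] sd [0.5  0.16 0.22] pos [ 632.45 -115.29  155.23] [1.e-05 1.e-05 1.e-05] t 19.95
tip in gauge frame [79.480477   -0.16373692 33.21384144]
blue px 491 356 407 167 254
```

The tip now hardly moves while force reaches 12 N: the lever is at its stop. I retreat straight up and check.

Scaled: -160 mm is -0.2, -150 mm is -0.1875.

Request:
{"method": "send_rows", "body": {
  "rows": "0 0 0 0 0 -0.0025 -1;0 0 0 0 0 -0.01 -1;0 0 0 0 0 -0.0313 -1;0 0 0 0 0 -0.075 -1;0 0 0 0 0 -0.1375 -1;0 0 0 0 0 -0.1875 -1;0 0 0 0 0 -0.2 -1"
}}

```text
time: 20.88
eef_pos: [0.6339, -0.1155, 0.3173]
tcp_rot: [0.981, 0.196, 0.003, 0.002]
contact_force: [-0.6, 0.2, 0.7]
opening: -0.003
finger_force: 0.0
```

```bash
python3 l.py
python3 - <<'E'
from m import *
p=shot("side"); w=shot("wrist")
a=cv2.resize(p["color"][100:205,230:350,::-1],None,fx=5,fy=5)[:525,:]; b=w["color"][:,:,::-1][120:480,220:420]
b=cv2.resize(b,(int(200*525/360),525)); im=np.hstack([a[:, :505],b]); cv2.imwrite("pics/fin.png",im); print(im.shape)
# knob height from triangulation of side px
k=colmask(p,(20,120,100),(35,255,255),(270,120,320,190)); c,n=cen(big(k)); print(c,n)
for z in(95,100,105): print(z,proj(p,[.559,-.1457,.1+z/1000]))
# lever end predictions, crop coordinates (x5)
for th in(0,.9,1.0,1.1):
    e=1.1-th; g=np.array([34+58*np.cos(e),0,30+58*np.sin(e)])/1e3
    print(th,((proj(p,R.from_euler('z',22.6,degrees=True).apply(g)+[.559,-.1457,.1])-[230,100])*5).round(1))
E
```

```text
F [0.19 0.21 0.41] sd [0.29 0.19 0.94] pos [ 632.94 -115.23  313.9 ] [0.00053 0.00015 0.00196] t 21.025
tip in gauge frame [7.94329075e+01 1.36565478e-01 1.89577150e+02]
blue px 354 389 407 220 254
(525, 796, 3)
[290.68811881 156.43069307] 202
95 [[290.52266322 159.32874138]]
100 [[290.46047419 157.71617804]]
105 [[290.39798888 156.0944474 ]]
0 [[184.7 347.9]]
0.9 [[130.2 425.7]]
1.0 [[129.4 434.8]]
1.1 [[129.8 443.6]]
```

View pics/fin.png

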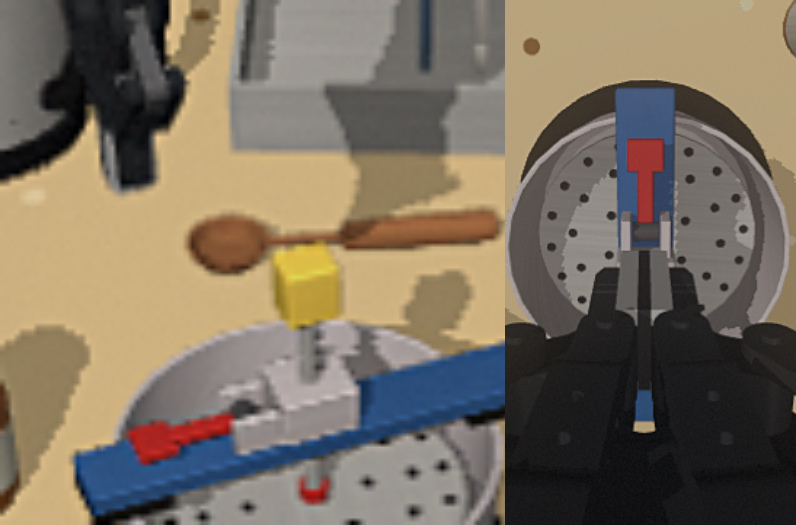

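The lever lies level (end at (130,440), where full lock is predicted). The gauge is centred across the pot, the foot (314,490) is on the plate, and the arm is clear. Handing in.

```bash
python3 -c "
from plant import ctrl
print(ctrl.sign_off())"
```

```text
the job is handed in; nothing more can be done
None
```

The job is handed in at about 21 s: the blue gauge stands across the middle of the pot with its lever fully down, after the foot was pressed in an estimated 1.4–2.1 mm (that figure comes from the wrist force, and the foot's force after letting go of the knob was not measured).

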